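# Draw the long spatula out of a short-travel drawer

### The arm

A 6-joint arm with a two-finger parallel gripper is mounted at the origin on the work surface. World frame = base frame: x ahead of the robot, y to its left, z up, the work surface at z = 0. Lengths are in m, angles in rad, forces in N, time in s.
With the tool pointing down it reaches from about 0.35 to 0.775 m from the base axis. Payload 7.3 kg.
Tool frame: the origin (TCP) lies at the very end of the fingers, on their centre line; the grasp point (between the pads) lies 19 mm behind it; z points along the fingers, y is the line along which they close (so a half turn about z gives the same grasp; the last joint's range is limited). The gripper opens to 92 mm and grips with 3 to 60 N. Pads are 19 mm wide; open, the fingers measure 130 mm over their backs; the gripper's body (75 mm by 190 mm) begins 47 mm behind the grasp point.
Start: joints at [1.165, 0.342, 1.524, -0, 1.275, -0.146], TCP at [0.135, 0.507, 0.205] pointing down, gripper open.
Joint ranges: [-2.53, 2.53], [-0.77, 2.02], [0.04, 2.7], [-1, 4.14], [0.28, 2.66], [-3.11, 3.11]. Speed limits (rad/s): [2.57, 2.57, 3.14, 3.14, 3.14, 3.14].

### API

Orientations are given as [roll, pitch, yaw] about the fixed x, y, z axes, in that order (R = Rz(yaw) Ry(pitch) Rx(roll)).
In Python, from cell import observe, read_camera, get_calibration, hand_in, search_frame gives the robot as it stands.
- The arm moves only by the tool step_arm, never from a script. Its argument "commands" is a list of rows, each an object with "translation": the shift along the tool's x, y, z in mm, a list of three; "roll": the turn about the tool's z in rad. In form: [{"translation": [x, y, z], "roll": roll}, ...]. A call has 1 to 20 rows; each row shifts and turns the commanded pose from where the row before left it, along the tool's axes as they then stand; what a row does not reach is not made up. A row lasts 1/12 s, in which the tool goes at most 41.7 mm and 7.16 degrees, less where a joint would pass 70% of its speed; a pose out of reach is approached as far as the arm can. A call is refused whole if a number of a shift passes 41.7 or a number of a turn 0.125, either way. A call with a gripper value outside its range is refused whole. "fingers" is the opening, from 0 (shut) to 1 (fully open), set as the call begins (left out, the last holds). The fingers move at their own pace and stop on an object; "grip_force" is the grip in N (left out, the last holds). Time passes only in rows, so rows that do not move let the fingers close. It gives the time, the measured TCP pose, the force, the opening and the grip force at its end, in the units of the state.
- observe(): the state, without advancing time (a new reading comes with each control period).
- read_camera(name): name is "scene" or "side" or "wrist"; returns the picture (400x640x3 uint8, red, green, blue); there is no depth.
- get_calibration(name): a dict with "camera_matrix" (3x3 intrinsics, pixels), "world_from_camera" (4x4, takes a point from camera to world coordinates). Camera axes: x right, y up, looking along -z (the intrinsics and any distortion apply to the point x, -y, -z); pixel columns grow to the right and rows downward; lengths in m; the calibration is good to about 2 mm. A picture is of the moment at which its call begins: read the wrist's pose just before it. get_calibration takes no time and is no camera call; for the wrist camera it gives the pose at the moment of the call.
- hand_in(): hands the job in; it is judged then, once.
Trained networks look in the newest picture that a camera, given by its name, has taken for a name from the list of things; names that differ only in an ending like _2 or _b are one class to them, and where a whole thing is asked for, a point or a joint stands for the part that bears it (a point fixed in the world has none). Each returns a list of dicts, best first, with "confidence" (0 to 1); they miss things now and then, are a little off and sometimes report something else, mostly with a low value. They report only what shows in the picture. A call takes as long as a camera call.
- search_frame(camera, name): "at" ([x, y, z] in m, in world coordinates, good to about 4 mm: the middle of the surface that is visible of it).
The state is a dict: "time": time; "qpos": joint angles; "qvel": joint speeds; "joint_efforts": joint torques, N m; "tool_pos": TCP position; "tool_rot": TCP orientation; "contact_force": force on the tool from outside, world axes, zero at the start; "torque": the same for the moment, N m; "opening": finger opening in m; "grip_force": force on a finger pad.
Only numpy, scipy, OpenCV 4.12 (cv2) and the standard library are available. Lean on these libraries where they do the work, as an engineer would, in place of code of your own. Each camera call takes 0.05 s, during which the arm holds its last target. There are 200 camera calls.

### The job

Pull the partly open top drawer of the bench cabinet out to its stop and leave it there. Then take out the long mixing spatula, which is longer than the gap and still reaches back under the cabinet's top: tip its handle end up over the drawer front while the blade is still inside, and draw it out on the slant without levering it hard against the cabinet's top. Finish still holding the spatula in the gripper, level and at rest, all of it well above the top of the cabinet and touching nothing else, with the stone left in the drawer and the bottle, bowl and tube left alone.

Things in the scene. Friction and masses are not known exactly. Their poses are not given: they have to be found in the camera images.
- cabinet: fixed grey sheet-steel bench cabinet with two drawers one above the other, 370 mm deep (its x) x 222 mm wide (its y) x 180 mm high. Origin: centre of its underside on the bench. Its -x axis is the way the drawers open, about towards world -y (the robot's right); +z up. The lower drawer is shut and not used
- cabinet_top: the cabinet's 12 mm steel top, a cover over the back part of the open drawer; underside 168 mm and upper face 180 mm above the bench. Origin: centre of its underside
- cabinet_edge (a point): point on the lower front edge of the cabinet's top, mid-width, 168 mm above the bench; axes as the cabinet's. What lies behind it (its +x side) is covered, what lies in front (-x side) is open from above
- drawer (a joint): how far the top drawer is pulled out, m: 0 shut, stop at 0.21, starts between 0.045 and 0.075. About 2 N friction, stays where left. Inside 345 mm long, 190 mm wide, walls 50 mm high; flat floor 100 mm above the bench, 68 mm below the underside of the cabinet's top. Open from above, at the stop: a gap 210 mm long x 190 mm wide
- drawer_handle (a point): middle of the top drawer's straight bar handle: 9 mm round steel bar, 110 mm long, level and parallel to the drawer front, its centre line 45 mm in front of the panel's outer face and 142 mm above the bench; axes as the cabinet's. Moves with the drawer. Free above and below
- drawer_rim (a point): middle of the upper rim of the top drawer's front panel (14 mm thick, 218 mm wide), 165 mm above the bench and 65 mm above the drawer floor, mid-thickness; moves with the drawer. The panel's inner face is as far in front of cabinet_edge as the joint value
- spatula: loose mixing spatula, 300 mm long, about 0.12 kg, lying flat lengthwise in the top drawer, handle to the drawer front. Origin: mid-length, on the handle's underside. -x to the handle's end, +x to the blade, z up as it lies. Wooden handle 115 mm long (x -150 to -35 mm), 24 mm wide (y), 20 mm thick (z); balances about 50 mm from the origin towards the handle. May slide a little as the drawer is pulled
- spatula_butt (a point): free end of the spatula's handle, on its long axis (10 mm above the handle's underside)
- spatula_tip (a point): free end of the spatula's blade, on its long axis; at first hidden under the cabinet's top. In front of the handle come a brass ferrule 19 mm across, a neck 10 mm wide and the steel blade, 28 mm wide and 3 mm thick, all centred on the long axis
- stone: loose grey sharpening stone, 90 x 32 x 20 mm, lying in the top drawer about 90 mm to one side of the spatula's axis (either side). Origin: centre of its underside
- bottle: brown glass bottle standing on the bench, 44 mm across, 85 mm high. Origin: centre of its underside
- bowl: small clay bowl standing on the bench, 100 mm across, 42 mm high. Origin: centre of its underside
- tube: dark steel tube standing upright on the bench, 34 mm across, 120 mm high. Origin: centre of its underside

How it is judged:
By the outcome, as a careful person would: the job done as asked, in the order asked, and still so for the second after the job is handed in, while the arm keeps its last pose, push and grip.
It also fails if it takes over 53 s, if anything falls off the work surface, if the arm or the gripper's body presses on something with over 40 N, if the wrist force passes 120 N, or if a joint passes its speed limit or range.

## Working session

There is one attempt and no reset: what is moved stays moved. The work goes in short steps, Python scripts to look and compute and a tool call to move; the robot and the scene stay as the last step left them, time stands still between calls to the robot, and variables do not carry over. Pictures are saved under pics/ and viewed, at most 10 in all, crops included, and the job is handed in when it is done.

Besides the shell and the picture viewer there is one more tool, called after "Call:" by a JSON object that holds its "method" and its "body", one argument or row to a line. step_arm: Moves the arm, as the interface text tells. Its arguments: {"type":"object","properties":{"commands":{"type":"array"},"fingers":{"type":"number"},"grip_force":{"type":"number"}},"required":["commands"]}

```bash
mkdir -p pics
python3 - <<'E'
from cell import *
import cv2
s=observe();print(s)
for c in("scene","side"):
    im=read_camera(c);cv2.imwrite(f"pics/{c}0.png",im[:,:,::-1])
    for n in("cabinet_top","drawer_handle","drawer_rim","spatula","spatula_butt","stone","bottle","bowl","tube","cabinet_edge"):
        try:print(c,n,[([round(v,3) for v in d["at"]],round(d["confidence"],2)) for d in search_frame(c,n)[:2]])
        except Exception as e:print(c,n,e)
a=cv2.imread("pics/scene0.png");b=cv2.imread("pics/side0.png")
E
```

```text
{'time': 0.0, 'qpos': array([ 1.16501488e+00,  3.42738312e-01,  1.52502651e+00,  6.78068877e-06,
        1.27538201e+00, -1.46004904e-01]), 'qvel': array([-0.0003212 ,  0.00029263,  0.00034635, -0.00081452,  0.00087312,
        0.00097712]), 'joint_efforts': array([ 2.68593394e-04, -4.31235981e+01, -2.44225180e+01,  7.17836665e-02,
        5.59253187e-02, -1.64733210e-04]), 'tool_pos': array([0.13465734, 0.50698225, 0.20443358]), 'tool_rot': array([-3.14005595e+00, -2.32527115e-04,  2.88181395e+00]), 'contact_force': array([ 0.10698019,  0.66812265, -0.4130278 ]), 'torque': array([ 0.00774241,  0.0203068 , -0.01105556]), 'grip_force': 0.0, 'opening': 0.09205078550026674}
scene cabinet_top [([0.532, 0.232, 0.18], 0.59)]
scene drawer_handle [([0.517, 0.0, 0.118], 0.89)]
scene drawer_rim [([0.523, 0.002, 0.116], 0.98)]
scene spatula [([0.576, 0.072, 0.12], 0.8), ([0.369, -0.369, 0.02], 0.67)]
scene spatula_butt [([0.575, 0.074, 0.117], 0.78), ([0.366, -0.372, 0.021], 0.25)]
scene stone []
scene bottle [([0.555, -0.475, 0.054], 0.71)]
scene bowl [([0.365, -0.373, 0.021], 0.8)]
scene tube [([0.694, -0.385, 0.082], 0.81)]
scene cabinet_edge [([0.546, 0.165, 0.179], 0.95), ([0.52, -0.001, 0.116], 0.2)]
side cabinet_top [([0.522, 0.216, 0.178], 0.92), ([0.506, 0.138, 0.176], 0.3)]
side drawer_handle [([0.527, -0.012, 0.131], 0.8)]
side drawer_rim [([0.529, -0.005, 0.132], 0.91)]
side spatula [([0.569, 0.099, 0.116], 0.71), ([0.506, 0.137, 0.172], 0.67)]
side spatula_butt [([0.388, -0.361, 0.019], 0.2)]
side stone [([0.487, 0.147, 0.11], 0.47), ([0.529, -0.007, 0.133], 0.17)]
side bottle [([0.532, -0.48, 0.052], 0.86)]
side bowl [([0.388, -0.36, 0.019], 0.74)]
side tube [([0.676, -0.394, 0.074], 0.64)]
side cabinet_edge [([0.505, 0.138, 0.173], 0.71)]
```

View pics/scene0.png

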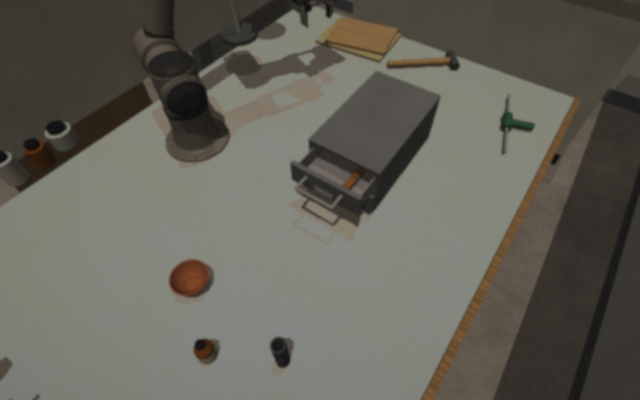

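View pics/side0.png

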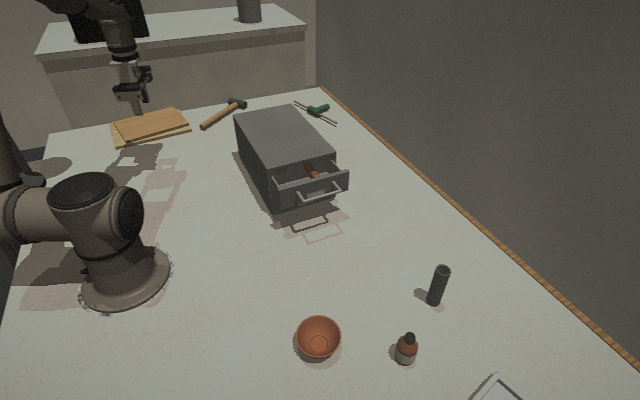

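The scene view shows the cabinet at px (312–439, 74–210), with the drawer opening toward the camera's lower-left, and the bottle, bowl and tube well away. The side view shows it at px (235–348, 105–215), with the spatula handle at (312,170). I'll crop both to pick out the corners.

Run:
```python
import cv2,numpy as np
a=cv2.imread("pics/scene0.png")[65:215,285:445];b=cv2.imread("pics/side0.png")[95:245,225:360]
f=lambda i:cv2.resize(cv2.convertScaleAbs(i,alpha=1.8),(400,int(i.shape[0]*400/i.shape[1])),interpolation=cv2.INTER_CUBIC)
a=f(a);b=f(b);h=max(len(a),len(b));p=lambda i:cv2.copyMakeBorder(i,0,h-len(i),0,0,cv2.BORDER_CONSTANT)
cv2.imwrite("pics/crop.png",np.hstack([p(a),p(b)]))
```

```text
(no output)
```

View pics/crop.png

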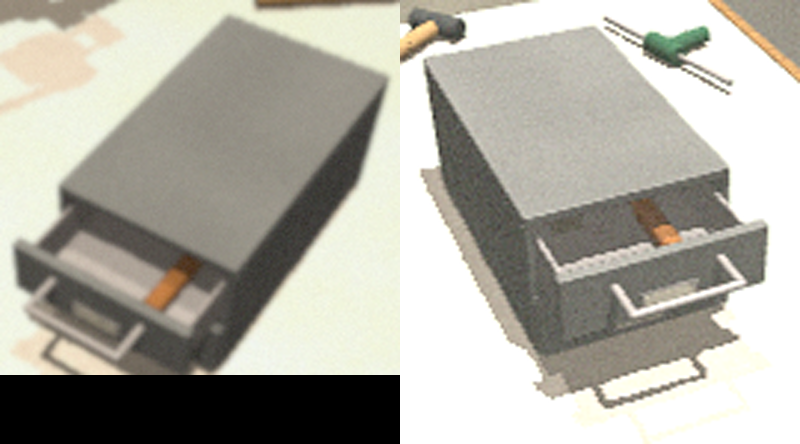

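```bash
cat > h.py <<'E'
from cell import *
import numpy as np,cv2
def ray(c,px,z,cal=None):
    cal=cal or get_calibration(c);K=np.array(cal["camera_matrix"]);T=np.array(cal["world_from_camera"])
    d=np.linalg.inv(K)@[px[0],px[1],1];d=T[:3,:3]@[d[0],-d[1],-d[2]];o=T[:3,3]
    return o+d*(z-o[2])/d[2]
E
python3 - <<'E'
from h import *
print({k:v for k,v in get_calibration("wrist").items()})
f={"scene":lambda u:(285+u[0]/2.5-.3,65+u[1]/2.5-.3),"side":lambda u:(225+u[0]/2.963-.3,95+u[1]/2.963-.3)}
P={"scene":dict(FL=(62,188,.18),BL=(228,15,.18),BR=(388,78,.18),FR=(233,272,.18),rl=(17,242,.165),rr=(193,332,.165),hl=(28,312,.142),hr=(120,358,.142),butt=(157,303,.12)),
"side":dict(FL=(127,220,.18),BL=(25,60,.18),BR=(205,27,.18),FR=(328,172,.18),rl=(158,278,.165),rr=(367,222,.165),hl=(230,315,.142),hr=(347,285,.142),butt=(267,240,.12))}
for c in P:
    for n,u in P[c].items():print(c,n,ray(c,f[c](u),u[2]).round(3))
E
```

```text
{'camera_matrix': array([[287.60562818,   0.        , 320.05383232],
       [  0.        , 287.60562818, 194.8546623 ],
       [  0.        ,   0.        ,   1.        ]]), 'world_from_camera': array([[ 2.55633366e-01, -9.37381591e-01, -2.36574162e-01,
         7.21096557e-02],
       [ 9.66773715e-01,  2.47964910e-01,  6.21448950e-02,
         5.24442697e-01],
       [ 4.08610361e-04, -2.44599990e-01,  9.69623988e-01,
         3.84700140e-01],
       [ 0.00000000e+00,  0.00000000e+00,  0.00000000e+00,
         1.00000000e+00]])}
scene FL [0.427 0.073 0.18 ]
scene BL [0.415 0.443 0.18 ]
scene BR [0.635 0.445 0.18 ]
scene FR [0.639 0.077 0.18 ]
scene rl [ 0.427 -0.006  0.165]
scene rr [0.642 0.    0.165]
scene hl [ 0.482 -0.06   0.142]
scene hr [ 0.592 -0.053  0.142]
scene butt [0.575 0.041 0.12 ]
side FL [0.423 0.073 0.18 ]
side BL [0.415 0.438 0.18 ]
side BR [0.642 0.437 0.18 ]
side FR [0.635 0.073 0.18 ]
side rl [ 0.426 -0.005  0.165]
side rr [ 0.641 -0.003  0.165]
side hl [ 0.476 -0.054  0.142]
side hr [ 0.592 -0.058  0.142]
side butt [0.565 0.066 0.12 ]
```

The cabinet axis is nearly along +y, with its edge at y≈0.074 and the bar at (0.535, -0.056, 0.142). I'll rise, turn to yaw 1.583 and go above the gap behind the bar with the fingers shut.

Call:
{"method": "step_arm", "body": {
  "commands": [
    {"translation": [0, 0, -6], "roll": 0.12},
    {"translation": [0, 0, -6], "roll": 0.12},
    {"translation": [0, 0, -6], "roll": 0.12},
    {"translation": [0, 0, -6], "roll": 0.12},
    {"translation": [0, 0, -6], "roll": 0.12},
    {"translation": [0, 0, -6], "roll": 0.12},
    {"translation": [0, 0, -6], "roll": 0.12},
    {"translation": [0, 0, -6], "roll": 0.12},
    {"translation": [0, 0, -6], "roll": 0.12},
    {"translation": [0, 0, -6], "roll": 0.12},
    {"translation": [0, 0, -6], "roll": 0.1},
    {"translation": [0, 0, 0], "roll": 0}
  ],
  "fingers": 0
}}

```text
time: 2.1
tool_pos: [0.1351, 0.5079, 0.2723]
tool_rot: [3.141, -0.002, 1.578]
contact_force: [-0.0, 0.3, 0.7]
opening: 0.0163
grip_force: 0.0
```

Call:
{"method": "step_arm", "body": {
  "commands": [
    {"translation": [-27, 19.7, 0], "roll": 0},
    {"translation": [-27, 19.7, 0], "roll": 0},
    {"translation": [-27, 19.7, 0], "roll": 0},
    {"translation": [-27, 19.7, 0], "roll": 0},
    {"translation": [-27, 19.7, 0], "roll": 0},
    {"translation": [-27, 19.7, 0], "roll": 0},
    {"translation": [-27, 19.7, 0], "roll": 0},
    {"translation": [-27, 19.7, 0], "roll": 0},
    {"translation": [-27, 19.7, 0], "roll": 0},
    {"translation": [-27, 19.7, 0], "roll": 0},
    {"translation": [-27, 19.7, 0], "roll": 0},
    {"translation": [-27, 19.7, 0], "roll": 0},
    {"translation": [-27, 19.7, 0], "roll": 0},
    {"translation": [-27, 19.7, 0], "roll": 0},
    {"translation": [-27, 19.7, 0], "roll": 0},
    {"translation": [-27, 19.7, 0], "roll": 0},
    {"translation": [-27, 19.7, 0], "roll": 0},
    {"translation": [-27, 19.7, 0], "roll": 0},
    {"translation": [-27, 19.7, 0], "roll": 0},
    {"translation": [-27, 19.7, 0], "roll": 0}
  ]
}}

```text
time: 3.77
tool_pos: [0.5354, -0.0298, 0.2707]
tool_rot: [-3.141, -0.0, 1.585]
contact_force: [0.6, 0.5, 0.5]
opening: 0.0006
grip_force: 0.0
```

Run:
```python
from h import *
s=observe();print(s["time"],s["tool_pos"].round(4),s["tool_rot"].round(3),s["qpos"].round(2),s["opening"])
cal=get_calibration("wrist");im=read_camera("wrist");cv2.imwrite("pics/w1.png",im[:,:,::-1]);np.save("w1.npy",cal["world_from_camera"])
for n in("drawer_handle","spatula","stone"):print(n,[(np.round(d["at"],3),round(d["confidence"],2)) for d in search_frame("wrist",n)[:2]])
```

```text
3.7667 [ 0.5354 -0.0298  0.2707] [-3.141 -0.     1.585] [-0.2   0.32  1.37  0.    1.45 -0.21] 0.0005993218968647034
drawer_handle [(array([0.525, 0.027, 0.098]), 0.98)]
spatula [(array([0.568, 0.06 , 0.119]), 0.75), (array([0.524, 0.026, 0.101]), 0.22)]
stone []
```

View pics/w1.png

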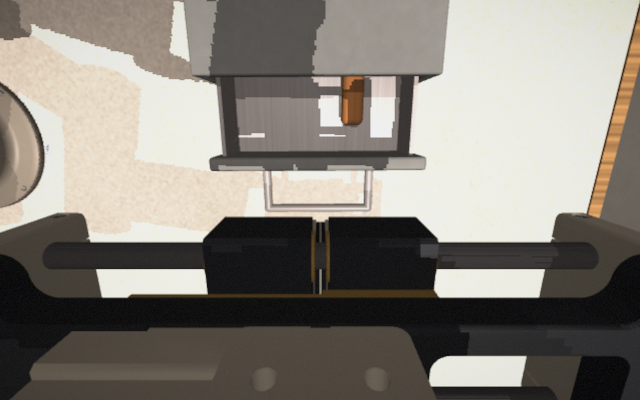

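The wrist view shows the bar at row ~208 (cols 265–371), the panel at rows 156–170, the cabinet edge at row ~75 and the spatula butt at (352,124).

Run:
```python
from h import *
cal=get_calibration("wrist")
for n,p,z in[("bar L",(266,208),.142),("barR",(371,207),.142),("panel top front L",(212,169),.165),("R",(424,167),.165),("panel top back L",(212,156),.165),("topL",(190,75),.18),("topR",(444,75),.18),("butt",(352,124),.11),("spat l",(342,100),.12),("spat r",(363,100),.12),("spat l",(342,78),.12),("spat r",(363,78),.12)]:print(n,ray("wrist",p,z,cal).round(4))
```

```text
bar L [ 0.475  -0.0564  0.142 ]
barR [ 0.5921 -0.0537  0.142 ]
panel top front L [ 0.4268 -0.0095  0.165 ]
R [ 0.6383 -0.0047  0.165 ]
panel top back L [0.4278 0.0034 0.165 ]
topL [0.4197 0.0758 0.18  ]
topR [0.6421 0.0786 0.18  ]
butt [0.5707 0.0358 0.11  ]
spat l [0.5577 0.0611 0.12  ]
spat r [0.5807 0.0614 0.12  ]
spat l [0.557  0.0835 0.12  ]
spat r [0.5796 0.0838 0.12  ]
```

Call:
{"method": "step_arm", "body": {
  "commands": [
    {"translation": [0, 0, 10], "roll": 0},
    {"translation": [0, 0, 20], "roll": 0},
    {"translation": [0, 0, 25], "roll": 0},
    {"translation": [0, 0, 25], "roll": 0},
    {"translation": [0, 0, 25], "roll": 0},
    {"translation": [0, 0, 20], "roll": 0},
    {"translation": [0, 0, 15], "roll": 0},
    {"translation": [0, 0, 6], "roll": 0},
    {"translation": [0, 0, 0], "roll": 0}
  ]
}}

```text
time: 4.72
tool_pos: [0.5333, -0.027, 0.1237]
tool_rot: [-3.139, -0.001, 1.584]
contact_force: [-0.6, 0.4, -0.1]
opening: 0.0005
grip_force: 0.0
```

Call:
{"method": "step_arm", "body": {
  "commands": [
    {"translation": [-3, 0, 0], "roll": 0},
    {"translation": [-3, 0, 0], "roll": 0},
    {"translation": [-3, 0, 0], "roll": 0},
    {"translation": [-3, 0, 0], "roll": 0},
    {"translation": [-4, 0, 0], "roll": 0},
    {"translation": [-5, 0, 0], "roll": 0},
    {"translation": [-6, 0, 0], "roll": 0},
    {"translation": [-8, 0, 0], "roll": 0},
    {"translation": [-10, 0, 0], "roll": 0},
    {"translation": [-11, 0, 0], "roll": 0},
    {"translation": [-11, 0, 0], "roll": 0},
    {"translation": [-11, 0, 0], "roll": 0},
    {"translation": [-11, 0, 0], "roll": 0},
    {"translation": [-11, 0, 0], "roll": 0},
    {"translation": [-10, 0, 0], "roll": 0},
    {"translation": [-8, 0, 0], "roll": 0},
    {"translation": [-6, 0, 0], "roll": 0},
    {"translation": [-4, 0, 0], "roll": 0},
    {"translation": [-2, 0, 0], "roll": 0},
    {"translation": [0, 0, 0], "roll": 0}
  ]
}}

```text
time: 6.38
tool_pos: [0.5362, -0.1584, 0.1251]
tool_rot: [-3.142, -0.0, 1.582]
contact_force: [-0.0, 0.6, 1.2]
opening: 0.0001
grip_force: 0.0
```

Call:
{"method": "step_arm", "body": {
  "commands": [
    {"translation": [-3, 0, 0], "roll": 0},
    {"translation": [-4, 0, 0], "roll": 0},
    {"translation": [-4, 0, 0], "roll": 0},
    {"translation": [-3, 0, 0], "roll": 0},
    {"translation": [-2, 0, 0], "roll": 0},
    {"translation": [-2, 0, 0], "roll": 0},
    {"translation": [-2, 0, 0], "roll": 0},
    {"translation": [-2, 0, 0], "roll": 0},
    {"translation": [0, 0, 0], "roll": 0}
  ]
}}

```text
time: 7.13
tool_pos: [0.5365, -0.1806, 0.1251]
tool_rot: [3.141, 0.0, 1.582]
contact_force: [0.5, 0.4, -0.4]
opening: 0.0008
grip_force: 0.0
```

Call:
{"method": "step_arm", "body": {
  "commands": [
    {"translation": [-2, 0, 0], "roll": 0},
    {"translation": [-2, 0, 0], "roll": 0},
    {"translation": [-2, 0, 0], "roll": 0},
    {"translation": [-1.5, 0, 0], "roll": 0}
  ]
}}

```text
time: 7.47
tool_pos: [0.5366, -0.1879, 0.1251]
tool_rot: [3.142, -0.0, 1.582]
contact_force: [-0.3, 0.0, -0.9]
opening: 0.0004
grip_force: 0.0
```

Call:
{"method": "step_arm", "body": {
  "commands": [
    {"translation": [-1, 0, 0], "roll": 0},
    {"translation": [-1, 0, 0], "roll": 0}
  ]
}}

```text
time: 7.63
tool_pos: [0.5365, -0.1899, 0.1251]
tool_rot: [3.142, -0.0, 1.582]
contact_force: [-0.1, -0.3, -1.0]
opening: 0.0002
grip_force: 0.0
```

No force is showing, so I'll look before pulling further.

Run:
```python
from h import *
cal=get_calibration("wrist");im=read_camera("wrist");b=read_camera("side")
np.save("w2.npy",cal["world_from_camera"])
b=cv2.resize(b[90:290,200:400],(600,600))[:, :]
cv2.imwrite("pics/w2.png",im[:,:,::-1]);
cv2.imwrite("pics/c2.png",np.hstack([cv2.resize(im,(480,300)),cv2.resize(b,(300,300))])[:,:,::-1])
```

```text
(no output)
```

View pics/c2.png

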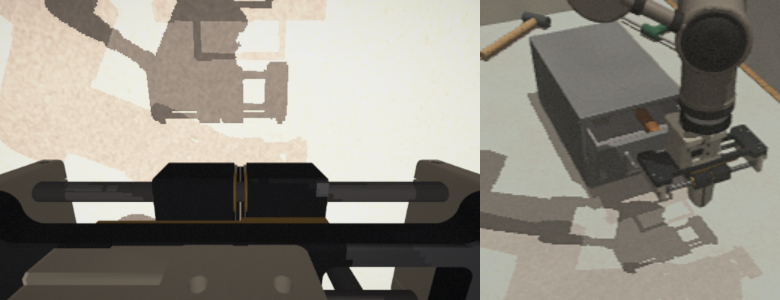

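The wrist view shows bare bench and shadows where the open drawer should be, so the drawer probably did not move. I'll check this numerically and view the side picture enlarged.

Run:
```python
from h import *
s=observe();print(s["time"],s["tool_pos"].round(4))
def proj(c,p):
    cal=get_calibration(c);T=np.linalg.inv(cal["world_from_camera"]);q=T@[*p,1];q=cal["camera_matrix"]@[q[0],-q[1],-q[2]];return (q[:2]/q[2]).round(0)
t=s["tool_pos"]
print("wrist tcp",proj("wrist",t),"panel if closed",proj("wrist",(.53,-.008,.165)),"bar closed",proj("wrist",(.53,-.055,.142)),"bar open",proj("wrist",(.535,-.195,.142)),"panel open",proj("wrist",(.535,-.15,.165)))
for n,p in dict(tcp=t,barc0=(.475,-.056,.142),baro=(.475,-.19,.142),rimo=(.427,-.14,.165),rimc=(.427,-.005,.165)).items():print(n,proj("side",p))
b=read_camera("side")[120:270,220:420]
a=read_camera("scene")[100:250,250:450]
for c in("side","scene"):print([(np.round(d["at"],3),round(d["confidence"],2)) for d in search_frame(c,"drawer_rim")[:2]])
o=np.vstack([cv2.resize(cv2.convertScaleAbs(i,alpha=1.6),(400,300),interpolation=cv2.INTER_CUBIC) for i in(a,b)])
cv2.imwrite("pics/c3.png",o[:,:,::-1])
```

```text
7.7333 [ 0.5365 -0.1898  0.1251]
wrist tcp [319. 225.] panel if closed [ 307. -200.] bar closed [309. -24.] bar open [317. 242.] panel open [317. 176.]
tcp [345. 232.]
barc0 [302. 201.]
baro [323. 234.]
rimo [297. 220.]
rimc [278. 188.]
[(array([0.498, 0.   , 0.124]), 0.57), (array([0.568, 0.101, 0.12 ]), 0.28)]
[(array([0.524, 0.002, 0.116]), 0.7), (array([0.532, 0.234, 0.179]), 0.33)]
```

View pics/c3.png

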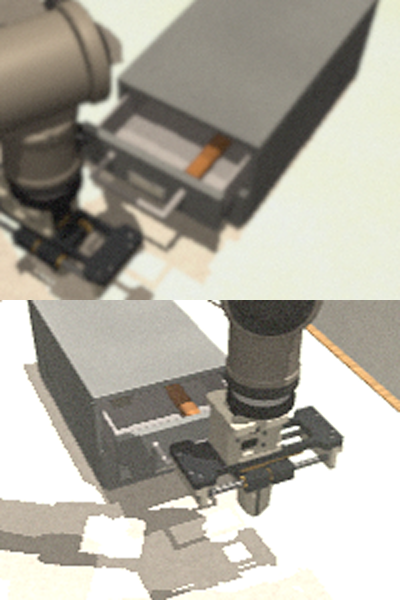

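The drawer has not moved: in the scene view its rim is still at about px (295,165)–(362,197). The fingers missed the bar. I'll go back over the gap, descend deeper and look there.

Call:
{"method": "step_arm", "body": {
  "commands": [
    {"translation": [0, 0, -25], "roll": 0},
    {"translation": [0, 0, -30], "roll": 0},
    {"translation": [0, 0, -20], "roll": 0},
    {"translation": [20, 0, 0], "roll": 0},
    {"translation": [30, 0, 0], "roll": 0},
    {"translation": [30, 0, 0], "roll": 0},
    {"translation": [30, 0, 0], "roll": 0},
    {"translation": [30, 0, 0], "roll": 0},
    {"translation": [19, 0, 0], "roll": 0},
    {"translation": [0, 0, 0], "roll": 0},
    {"translation": [0, 0, 0], "roll": 0}
  ]
}}

```text
time: 8.85
tool_pos: [0.5348, -0.03, 0.2003]
tool_rot: [3.141, 0.0, 1.584]
contact_force: [0.5, -1.1, 0.2]
opening: 0.0003
grip_force: 0.0
```

Run:
```python
from h import *
s=observe();print(s["time"],s["tool_pos"].round(4))
cal=get_calibration("wrist");im=read_camera("wrist")
cv2.imwrite("pics/w4.png",im[:,:,::-1])
def proj(c,p):
    cal=get_calibration(c);T=np.linalg.inv(cal["world_from_camera"]);q=T@[*p,1];q=cal["camera_matrix"]@[q[0],-q[1],-q[2]];return (q[:2]/q[2]).round(0)
print("barL",proj("wrist",(.475,-.056,.142)),"barR",proj("wrist",(.592,-.055,.142)),"rim",proj("wrist",(.53,-.007,.165)))
```

```text
8.85 [ 0.5348 -0.03    0.2003]
barL [251. 228.] barR [384. 229.] rim [313. 179.]
```

View pics/w4.png

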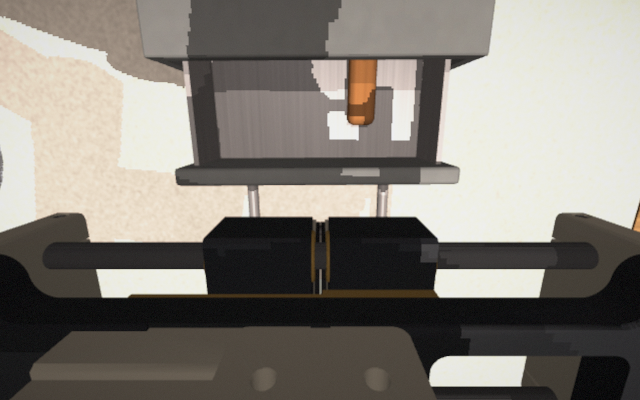

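The drawer sits as measured, with the bar posts at cols 253 and 382 and the bar hidden behind the fingers. I'll descend deeper and pull in small steps while watching the force.

Call:
{"method": "step_arm", "body": {
  "commands": [
    {"translation": [0, 0, 20], "roll": 0},
    {"translation": [0, 0, 25], "roll": 0},
    {"translation": [0, 0, 25], "roll": 0},
    {"translation": [0, 0, 15], "roll": 0},
    {"translation": [0, 0, 7], "roll": 0},
    {"translation": [0, 0, 0], "roll": 0}
  ]
}}

```text
time: 9.4
tool_pos: [0.5339, -0.0317, 0.1066]
tool_rot: [-3.138, -0.001, 1.58]
contact_force: [-0.0, -0.0, -0.1]
opening: 0.0006
grip_force: 0.0
```

Call:
{"method": "step_arm", "body": {
  "commands": [
    {"translation": [-4, 0, 0], "roll": 0},
    {"translation": [-4, 0, 0], "roll": 0},
    {"translation": [-4, 0, 0], "roll": 0}
  ]
}}

```text
time: 9.65
tool_pos: [0.5358, -0.0432, 0.1094]
tool_rot: [3.139, -0.0, 1.581]
contact_force: [1.3, 2.4, 0.9]
opening: 0.0004
grip_force: 1.5
```

Call:
{"method": "step_arm", "body": {
  "commands": [
    {"translation": [-3, 0, 0], "roll": 0},
    {"translation": [-3, 0, 0], "roll": 0},
    {"translation": [-3, 0, 0], "roll": 0}
  ]
}}

```text
time: 9.9
tool_pos: [0.5355, -0.052, 0.1087]
tool_rot: [3.14, -0.0, 1.582]
contact_force: [1.1, 1.7, 0.3]
opening: 0.0005
grip_force: 1.1
```

Call:
{"method": "step_arm", "body": {
  "commands": [
    {"translation": [-3, 0, 0], "roll": 0},
    {"translation": [-3, 0, 0], "roll": 0},
    {"translation": [-3, 0, 0], "roll": 0}
  ]
}}

```text
time: 10.15
tool_pos: [0.5352, -0.0609, 0.1082]
tool_rot: [3.141, -0.0, 1.582]
contact_force: [1.0, 2.2, 0.6]
opening: 0.0004
grip_force: 1.1
```

Run:
```python
from h import *
s=observe();print(s["time"],s["tool_pos"].round(4),s["contact_force"].round(1))
im=read_camera("wrist");sd=read_camera("side")[120:270,220:420]
cv2.imwrite("pics/c5.png",np.hstack([cv2.resize(im,(400,300)),cv2.resize(cv2.convertScaleAbs(sd,alpha=1.6),(400,300),interpolation=cv2.INTER_CUBIC)])[:,:,::-1])
print(ray("wrist",(0,0),.165),[ (np.round(d["at"],3),round(d["confidence"],2)) for d in search_frame("wrist","drawer_rim")])
```

```text
10.15 [ 0.5352 -0.0609  0.1082] [1.  2.2 0.6]
[0.41406134 0.04724549 0.165     ] [(array([0.521, 0.014, 0.098]), 0.73)]
```

View pics/c5.png

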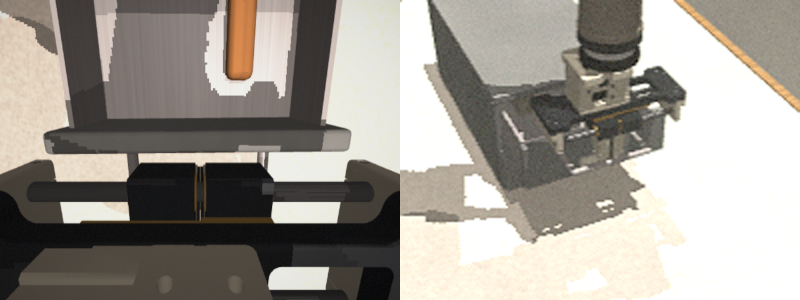

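Now it pulls at about 2 N and the panel follows. Continuing.

Call:
{"method": "step_arm", "body": {
  "commands": [
    {"translation": [-4, 0, 0], "roll": 0},
    {"translation": [-5, 0, 0], "roll": 0},
    {"translation": [-6, 0, 0], "roll": 0},
    {"translation": [-8, 0, 0], "roll": 0},
    {"translation": [-10, 0, 0], "roll": 0},
    {"translation": [-10, 0, 0], "roll": 0},
    {"translation": [-10, 0, 0], "roll": 0},
    {"translation": [-10, 0, 0], "roll": 0},
    {"translation": [-10, 0, 0], "roll": 0},
    {"translation": [-9, 0, 0], "roll": 0},
    {"translation": [-8, 0, 0], "roll": 0},
    {"translation": [-6, 0, 0], "roll": 0},
    {"translation": [-5, 0, 0], "roll": 0},
    {"translation": [-4, 0, 0], "roll": 0},
    {"translation": [-3, 0, 0], "roll": 0},
    {"translation": [-2, 0, 0], "roll": 0}
  ]
}}

```text
time: 11.63
tool_pos: [0.5364, -0.171, 0.1082]
tool_rot: [3.141, -0.0, 1.582]
contact_force: [0.8, 2.2, -1.0]
opening: 0.0006
grip_force: 1.0
```

Call:
{"method": "step_arm", "body": {
  "commands": [
    {"translation": [-2, 0, 0], "roll": 0},
    {"translation": [-2, 0, 0], "roll": 0},
    {"translation": [-2, 0, 0], "roll": 0}
  ]
}}

```text
time: 11.88
tool_pos: [0.5365, -0.1766, 0.1082]
tool_rot: [3.141, -0.0, 1.582]
contact_force: [1.2, 9.0, 1.3]
opening: 0.0005
grip_force: 5.0
```

Call:
{"method": "step_arm", "body": {
  "commands": [
    {"translation": [-1, 0, 0], "roll": 0},
    {"translation": [-1, 0, 0], "roll": 0}
  ]
}}

```text
time: 12.05
tool_pos: [0.5365, -0.1765, 0.1082]
tool_rot: [-3.141, -0.004, 1.582]
contact_force: [1.9, 13.1, 3.1]
opening: 0.0006
grip_force: 6.8
```

At the stop: 13 N with no travel. I'll back off, rise, and look from above with the fingers part open.

Call:
{"method": "step_arm", "body": {
  "commands": [
    {"translation": [4, 0, 0], "roll": 0},
    {"translation": [5, 0, 0], "roll": 0},
    {"translation": [0, 0, -15], "roll": 0},
    {"translation": [0, 0, -30], "roll": 0},
    {"translation": [0, 0, -35], "roll": 0},
    {"translation": [0, 0, -35], "roll": 0},
    {"translation": [15, 10, -25], "roll": 0},
    {"translation": [25, 10, 0], "roll": 0},
    {"translation": [25, 10, 0], "roll": 0},
    {"translation": [10, 4, 0], "roll": 0},
    {"translation": [0, 0, 0], "roll": 0},
    {"translation": [0, 0, 0], "roll": 0}
  ],
  "fingers": 0.5
}}

```text
time: 13.05
tool_pos: [0.5692, -0.0946, 0.2477]
tool_rot: [-3.141, 0.001, 1.583]
contact_force: [-0.0, -0.2, 1.3]
opening: 0.046
grip_force: 0.0
```

Run:
```python
from h import *
s=observe();print(s["time"],s["tool_pos"].round(4),s["tool_rot"].round(3),s["opening"])
im=read_camera("wrist");cv2.imwrite("pics/w6.png",im[:,:,::-1])
for n in("spatula","stone"):print(n,[(np.round(d["at"],3),round(d["confidence"],2)) for d in search_frame("wrist",n)[:2]])
```

```text
13.05 [ 0.5692 -0.0946  0.2477] [-3.141e+00  1.000e-03  1.583e+00] 0.04597612013623366
spatula [(array([ 0.575, -0.018,  0.121]), 0.89)]
stone [(array([0.487, 0.048, 0.121]), 0.63)]
```

View pics/w6.png

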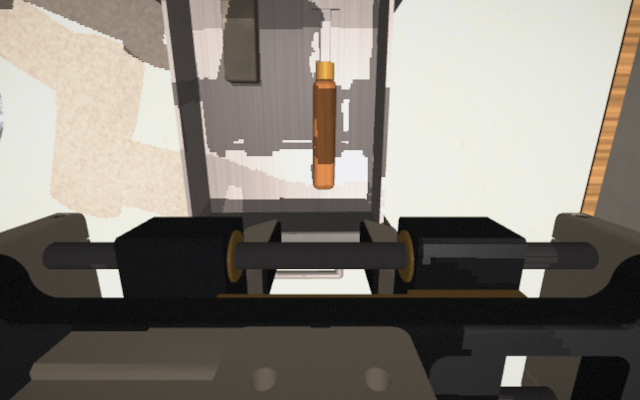

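Run:
```python
from h import *
for n,p,z in[("butt",(323,188),.11),("l end",(313,170),.12),("r end",(335,170),.12),("l front",(315,90),.12),("r",(334,90),.12),("ferr",(324,63),.11),("panel inner",(320,212),.165),("panel floor",(290,200),.10),("rwall",(374,150),.15),("stone",(225,80),.12),("stoneR",(260,80),.12)]:print(n,ray("wrist",p,z).round(4))
```

```text
butt [ 0.5729 -0.1019  0.11  ]
l end [ 0.5617 -0.0799  0.12  ]
r end [ 0.5855 -0.0796  0.12  ]
l front [0.5633 0.0016 0.12  ]
r [0.5825 0.0019 0.12  ]
ferr [0.5722 0.0288 0.11  ]
panel inner [ 0.5697 -0.113   0.165 ]
panel floor [ 0.5343 -0.1191  0.1   ]
rwall [ 0.6207 -0.055   0.15  ]
stone [0.4732 0.0101 0.12  ]
stoneR [0.5082 0.0105 0.12  ]
```

The picture shows the spatula along y, with its handle at cols 313–335 from row 188 (butt) to ~82. The stone is left of it at (240,40), and the panel's inner face is near row 212. So the axis is x≈0.573, the butt y≈−0.103 and the balance y≈−0.003. I'll grip about 45 mm from the butt, at y≈−0.058.

Call:
{"method": "step_arm", "body": {
  "commands": [
    {"translation": [12, 2, 0], "roll": 0},
    {"translation": [16, 2, 0], "roll": 0},
    {"translation": [9, 0, 10], "roll": 0},
    {"translation": [0, 0, 25], "roll": 0},
    {"translation": [0, 0, 30], "roll": 0},
    {"translation": [0, 0, 30], "roll": 0},
    {"translation": [0, 0, 25], "roll": 0},
    {"translation": [0, 0, 15], "roll": 0},
    {"translation": [0, 0, 6], "roll": 0},
    {"translation": [0, 0, 2], "roll": 0},
    {"translation": [0, 0, 0], "roll": 0}
  ],
  "fingers": 0.43
}}

```text
time: 14.12
tool_pos: [0.5734, -0.0574, 0.1054]
tool_rot: [3.141, -0.0, 1.581]
contact_force: [0.3, -0.1, -0.5]
opening: 0.0396
grip_force: 0.0
```

Call:
{"method": "step_arm", "body": {
  "commands": [
    {"translation": [0, 0, 0.5], "roll": 0},
    {"translation": [0, 0, 0], "roll": 0}
  ]
}}

```text
time: 14.28
tool_pos: [0.5739, -0.0575, 0.1059]
tool_rot: [3.139, 0.0, 1.582]
contact_force: [-0.2, -0.4, -0.2]
opening: 0.0394
grip_force: 0.0
```

Call:
{"method": "step_arm", "body": {
  "commands": [
    {"translation": [0, 0, 2], "roll": 0},
    {"translation": [0, 0, 0], "roll": 0},
    {"translation": [0, 0, 0], "roll": 0},
    {"translation": [0, 0, 0], "roll": 0},
    {"translation": [0, 0, 0], "roll": 0}
  ],
  "fingers": 0,
  "grip_force": 4
}}

```text
time: 14.7
tool_pos: [0.5731, -0.0573, 0.1027]
tool_rot: [3.141, -0.0, 1.582]
contact_force: [-0.4, -0.1, 0.5]
opening: 0.0106
grip_force: 0.0
```

Call:
{"method": "step_arm", "body": {
  "commands": [
    {"translation": [0, 0, -3], "roll": 0},
    {"translation": [0, 0, -6], "roll": 0},
    {"translation": [0, 0, -7], "roll": 0},
    {"translation": [0, 0, -7], "roll": 0},
    {"translation": [0, 0, -7], "roll": 0}
  ]
}}

```text
time: 15.12
tool_pos: [0.5733, -0.0574, 0.1338]
tool_rot: [3.141, 0.0, 1.582]
contact_force: [0.1, 0.6, -0.5]
opening: 0.0002
grip_force: 0.0
```

Run:
```python
from h import *
s=observe();print(s["time"],s["tool_pos"].round(4),s["contact_force"].round(2),s["torque"].round(3),s["opening"],s["grip_force"])
im=read_camera("wrist");sd=read_camera("side")[120:270,220:420]
cv2.imwrite("pics/c7.png",np.hstack([cv2.resize(im,(480,300)),cv2.resize(cv2.convertScaleAbs(sd,alpha=1.6),(320,300)[::1] if 0 else (320,240),interpolation=cv2.INTER_CUBIC) if 0 else cv2.resize(sd,(320,300))])[:,:,::-1])
```

```text
15.1167 [ 0.5733 -0.0574  0.1338] [ 0.11  0.55 -0.46] [-0.144  0.048  0.044] 0.0002337064178199925 0.0
```

View pics/c7.png

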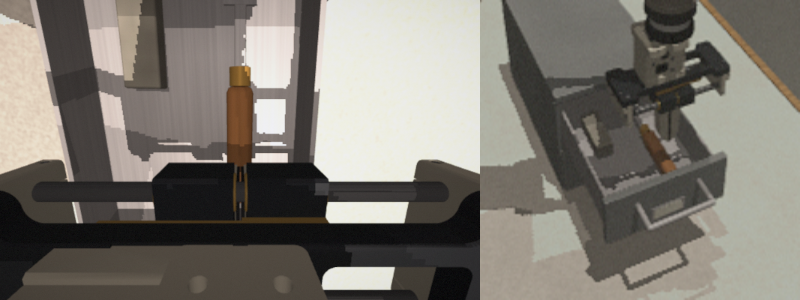

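The fingers shut on nothing (opening 0) above the handle; the handle is still lying at px (240,90–160). The real fingertips look higher than the reported TCP, so I'll check that in the side picture.

Run:
```python
from h import *
s=observe()
def proj(c,p):
    cal=get_calibration(c);T=np.linalg.inv(cal["world_from_camera"]);q=T@[*p,1];q=cal["camera_matrix"]@[q[0],-q[1],-q[2]];return (q[:2]/q[2]).round(1)
for d in(0,.01,.02,.03,.04):print(d,proj("side",(.5733,-.0574,.1338+d)),proj("side",(.5365,-.1898,.1251+d)),proj("wrist",s["tool_pos"]+[0,.0,d]))
im=read_camera("side");cv2.imwrite("pics/s8.png",im[:,:,::-1])
cv2.imwrite("pics/c8.png",cv2.resize(cv2.convertScaleAbs(im[140:215,290:380],alpha=1.6),(720,600),interpolation=cv2.INTER_CUBIC)[:,:,::-1])
```

```text
0 [335.5 194.9] [345.5 231.8] [319.3 224.7]
0.01 [335.6 192.1] [345.7 228.9] [319.3 230.2]
0.02 [335.7 189.2] [345.9 226. ] [319.3 236.3]
0.03 [335.9 186.3] [346.1 223. ] [319.3 243.2]
0.04 [336.  183.4] [346.3 220. ] [319.4 250.9]
```

View pics/c8.png

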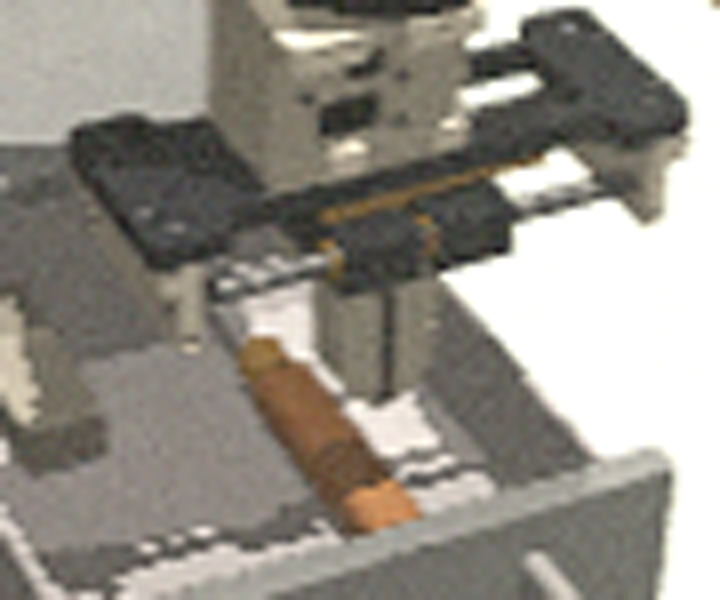

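The fingertips end at px (338,190), about 20–30 mm above the reported TCP. That also explains the missed bar. I'll open, go lower in guarded steps, and try the grip again.

Call:
{"method": "step_arm", "body": {
  "commands": [
    {"translation": [0, 0, -3], "roll": 0},
    {"translation": [0, 0, 0], "roll": 0},
    {"translation": [0, 0, 0], "roll": 0},
    {"translation": [0, 0, 5], "roll": 0},
    {"translation": [0, 0, 12], "roll": 0},
    {"translation": [0, 0, 14], "roll": 0},
    {"translation": [0, 0, 10], "roll": 0},
    {"translation": [0, 0, 5], "roll": 0},
    {"translation": [0, 0, 0], "roll": 0}
  ],
  "fingers": 0.43
}}

```text
time: 16.02
tool_pos: [0.5722, -0.0571, 0.088]
tool_rot: [-3.139, -0.001, 1.582]
contact_force: [-0.3, -0.3, 0.3]
opening: 0.0395
grip_force: 0.0
```

Call:
{"method": "step_arm", "body": {
  "commands": [
    {"translation": [0, 0, 2], "roll": 0},
    {"translation": [0, 0, 2], "roll": 0},
    {"translation": [0, 0, 2], "roll": 0},
    {"translation": [0, 0, 0], "roll": 0}
  ]
}}

```text
time: 16.35
tool_pos: [0.5731, -0.0573, 0.0836]
tool_rot: [3.141, -0.0, 1.582]
contact_force: [0.1, 0.2, -0.1]
opening: 0.0393
grip_force: 0.0
```

Call:
{"method": "step_arm", "body": {
  "commands": [
    {"translation": [0, 0, 1.5], "roll": 0},
    {"translation": [0, 0, 1.5], "roll": 0}
  ]
}}

```text
time: 16.52
tool_pos: [0.5733, -0.0573, 0.0808]
tool_rot: [3.141, 0.0, 1.582]
contact_force: [-0.0, 0.2, 0.1]
opening: 0.0395
grip_force: 0.0
```

Call:
{"method": "step_arm", "body": {
  "commands": [
    {"translation": [0, 0, 1.5], "roll": 0},
    {"translation": [0, 0, 0], "roll": 0}
  ]
}}

```text
time: 16.68
tool_pos: [0.5729, -0.0573, 0.0788]
tool_rot: [-3.141, -0.0, 1.582]
contact_force: [0.8, 0.0, -0.3]
opening: 0.0395
grip_force: 0.0
```

Call:
{"method": "step_arm", "body": {
  "commands": [
    {"translation": [0, 0, 1.5], "roll": 0},
    {"translation": [0, 0, 0], "roll": 0}
  ]
}}

```text
time: 16.85
tool_pos: [0.5731, -0.0573, 0.0786]
tool_rot: [3.141, 0.0, 1.582]
contact_force: [-3.4, 0.3, 8.7]
opening: 0.0398
grip_force: 4.0
```

Floor touched at reading 0.0786, so the real finger ends are ~21 mm above the reported TCP. I'll back off 3 mm and grip lightly.

Call:
{"method": "step_arm", "body": {
  "commands": [
    {"translation": [0, 0, -2], "roll": 0},
    {"translation": [0, 0, -1.5], "roll": 0},
    {"translation": [0, 0, 0], "roll": 0},
    {"translation": [0, 0, 0], "roll": 0},
    {"translation": [0, 0, 0], "roll": 0},
    {"translation": [0, 0, 0], "roll": 0}
  ],
  "fingers": 0,
  "grip_force": 5
}}

```text
time: 17.35
tool_pos: [0.5733, -0.0573, 0.0814]
tool_rot: [3.141, 0.0, 1.582]
contact_force: [-0.5, -0.8, 3.9]
opening: 0.0242
grip_force: 5.0
```

Call:
{"method": "step_arm", "body": {
  "commands": [
    {"translation": [0, 0, -3], "roll": 0},
    {"translation": [0, 0, -4], "roll": 0},
    {"translation": [0, 0, -5], "roll": 0},
    {"translation": [0, 0, -5], "roll": 0},
    {"translation": [0, 0, -5], "roll": 0},
    {"translation": [0, 0, -5], "roll": 0},
    {"translation": [0, 0, -3], "roll": 0},
    {"translation": [0, 0, 0], "roll": 0}
  ]
}}

```text
time: 18.02
tool_pos: [0.5736, -0.0574, 0.1121]
tool_rot: [3.14, 0.0, 1.582]
contact_force: [-0.7, -0.9, -1.1]
opening: 0.024
grip_force: 5.0
```

Run:
```python
from h import *
s=observe();print(s["time"],s["tool_pos"].round(4),s["contact_force"].round(2),s["torque"].round(3),s["opening"],s["grip_force"])
im=read_camera("side")
for n in("spatula","spatula_butt"):
  for c in("side","wrist"):
    if c=="wrist":read_camera(c)
    print(n,c,[(np.round(d["at"],3),round(d["confidence"],2)) for d in search_frame(c,n)[:2]])
def proj(c,p):
    cal=get_calibration(c);T=np.linalg.inv(cal["world_from_camera"]);q=T@[*p,1];q=cal["camera_matrix"]@[q[0],-q[1],-q[2]];return (q[:2]/q[2]).round(1)
# wooden pixels in side: centroid line, in drawer region
hsv=cv2.cvtColor(im,cv2.COLOR_RGB2HSV);m=cv2.inRange(hsv,(3,90,50),(22,255,255));m[:140]=0;m[220:]=0;m[:,:290]=0;m[:,370:]=0
y,x=np.nonzero(m);print("wood px rows",y.min(),y.max(),"top x",x[y==y.min()].mean(),"bottom x",x[y==y.max()].mean())
for n,p in dict(butt_level=(.573,-.103,.141),butt_tilt6=(.573,-.103,.146),front_level=(.573,.012,.141),front_tilt=(.573,.012,.132)).items():print(n,proj("side",p))
```

```text
18.0167 [ 0.5736 -0.0574  0.1121] [-0.68 -0.89 -1.13] [-0.074  0.019 -0.044] 0.024048507583180542 5.000002384185791
spatula side [(array([ 0.573, -0.08 ,  0.151]), 0.67)]
spatula wrist [(array([ 0.571, -0.009,  0.144]), 0.91)]
spatula_butt side [(array([ 0.578, -0.081,  0.152]), 0.5), (array([0.489, 0.047, 0.122]), 0.24)]
spatula_butt wrist [(array([ 0.57 , -0.014,  0.141]), 0.91)]
wood px rows 168 202 top x 351.0 bottom x 341.0
butt_level [343.  202.6]
butt_tilt6 [343.1 201.2]
front_level [324.9 179.2]
front_tilt [324.9 181.7]
```

Gripped at 24 mm. I'll ease the grip to 3 N so the blade can hang, and measure the tilt from the handle's apparent width in the wrist image.

Call:
{"method": "step_arm", "body": {
  "commands": [
    {"translation": [0, 0, -2], "roll": 0},
    {"translation": [0, 0, -2], "roll": 0},
    {"translation": [0, 0, 0], "roll": 0},
    {"translation": [0, 0, 0], "roll": 0}
  ],
  "grip_force": 3
}}

```text
time: 18.7
tool_pos: [0.5732, -0.0573, 0.1153]
tool_rot: [3.141, 0.0, 1.582]
contact_force: [-0.4, -0.4, -0.7]
opening: 0.0239
grip_force: 3.0
```

```bash
cat >> h.py <<'E'
def tilt():
    """slope of handle seen by wrist cam: width per row -> points on the handle axis"""
    s=observe();cal=get_calibration("wrist");im=read_camera("wrist")
    K=np.array(cal["camera_matrix"]);T=np.array(cal["world_from_camera"])
    hsv=cv2.cvtColor(im,cv2.COLOR_RGB2HSV);m=cv2.inRange(hsv,(3,90,40),(25,255,255));m[215:]=0;m[:,:270]=0;m[:,380:]=0
    out=[]
    for v in range(0,215,6):
        x=np.nonzero(m[v])[0]
        if len(x)<12:continue
        a,b=np.percentile(x,[0,100]);w=b-a+1;D=K[0,0]*.024/w;d=np.linalg.inv(K)@[(a+b)/2,v,1]
        p=T[:3,:3]@(D*np.array([d[0],-d[1],-d[2]]))+T[:3,3];out.append((v,w,*p.round(3)))
    print(s["time"],s["tool_pos"].round(4),s["contact_force"].round(1),s["torque"].round(3),s["opening"].round(4),s["grip_force"])
    for o in out:print(*o)
    return m
E
python3 -c "from h import *;tilt()"
```

```text
Traceback (most recent call last):
  File "h.py", line 18, in tilt
    print(s["time"],s["tool_pos"].round(4),s["contact_force"].round(1),s["torque"].round(3),s["opening"].round(4),s["grip_force"])
                                                                                            ^^^^^^^^^^^^^^^^^^
AttributeError: 'float' object has no attribute 'round'
```

```bash
sed -i 's/s\["opening"\].round(4)/round(s["opening"],4)/' h.py; python3 -c "from h import *;tilt()"
```

```text
18.75 [ 0.5731 -0.0573  0.1152] [ 0.1 -0.  -1. ] [-0.115  0.094  0.06 ] 0.024 3.0000216141343117
84 34.0 0.573 0.035 0.079
90 34.0 0.572 0.03 0.08
96 34.0 0.572 0.026 0.081
102 34.0 0.572 0.022 0.082
108 34.0 0.572 0.018 0.083
114 34.0 0.572 0.014 0.084
120 41.0 0.573 0.01 0.121
126 45.0 0.573 0.006 0.137
132 45.0 0.573 0.003 0.138
138 44.0 0.573 0.0 0.135
144 44.0 0.573 -0.003 0.136
150 43.0 0.573 -0.007 0.133
156 43.0 0.573 -0.01 0.134
162 43.0 0.573 -0.013 0.135
168 43.0 0.573 -0.016 0.135
174 43.0 0.573 -0.02 0.136
180 43.0 0.573 -0.023 0.137
186 43.0 0.573 -0.026 0.138
192 43.0 0.573 -0.029 0.139
198 43.0 0.573 -0.033 0.14
204 43.0 0.573 -0.036 0.14
210 43.0 0.573 -0.039 0.141
```

The handle slopes down toward the blade by about 6–7°, which matches the tip still on the floor (7.7° expected). So it pivots. Continuing to lift.

Call:
{"method": "step_arm", "body": {
  "commands": [
    {"translation": [0, 0, -3], "roll": 0},
    {"translation": [0, 0, -4], "roll": 0},
    {"translation": [0, 0, -5], "roll": 0},
    {"translation": [0, 0, -5], "roll": 0},
    {"translation": [0, 0, -5], "roll": 0},
    {"translation": [0, 0, -4], "roll": 0},
    {"translation": [0, 0, -2], "roll": 0},
    {"translation": [0, 0, 0], "roll": 0}
  ]
}}

```text
time: 19.47
tool_pos: [0.5734, -0.0574, 0.1438]
tool_rot: [3.14, 0.0, 1.582]
contact_force: [0.6, 0.2, -0.8]
opening: 0.0238
grip_force: 3.0
```

```bash
python3 -c "from h import *;tilt()"
```

```text
19.4667 [ 0.5734 -0.0574  0.1438] [ 0.6  0.2 -0.8] [-0.077  0.053 -0.009] 0.0238 2.9998936504125595
90 31.0 0.573 0.033 0.088
96 33.0 0.573 0.027 0.103
102 33.0 0.573 0.023 0.104
108 33.0 0.573 0.018 0.105
114 33.0 0.573 0.014 0.106
120 36.0 0.573 0.01 0.125
126 41.0 0.573 0.006 0.15
132 42.0 0.573 0.003 0.155
138 43.0 0.573 -0.0 0.16
144 43.0 0.573 -0.003 0.161
150 42.0 0.574 -0.007 0.158
156 43.0 0.573 -0.01 0.162
162 43.0 0.573 -0.013 0.163
168 43.0 0.573 -0.016 0.164
174 43.0 0.573 -0.02 0.165
180 43.0 0.573 -0.023 0.166
186 43.0 0.573 -0.026 0.167
192 43.0 0.574 -0.029 0.167
198 43.0 0.574 -0.033 0.168
204 43.0 0.574 -0.036 0.169
210 42.0 0.573 -0.04 0.166
```

Call:
{"method": "step_arm", "body": {
  "commands": [
    {"translation": [0, 0, -4], "roll": 0},
    {"translation": [-3, 0, -4], "roll": 0},
    {"translation": [-5, 0, -4], "roll": 0},
    {"translation": [-7, 0, -3], "roll": 0},
    {"translation": [-7, 0, -3], "roll": 0},
    {"translation": [-7, 0, -3], "roll": 0},
    {"translation": [-7, 0, -3], "roll": 0},
    {"translation": [-7, 0, -3], "roll": 0},
    {"translation": [-7, 0, -3], "roll": 0},
    {"translation": [-6, 0, -3], "roll": 0},
    {"translation": [-4, 0, -2], "roll": 0},
    {"translation": [0, 0, 0], "roll": 0}
  ]
}}

```text
time: 20.52
tool_pos: [0.574, -0.1184, 0.1786]
tool_rot: [3.141, 0.0, 1.581]
contact_force: [0.0, -0.6, -0.9]
opening: 0.0238
grip_force: 3.0
```

```bash
python3 -c "
from h import *
tilt();read_camera('scene')
for n in('spatula','spatula_tip'):print(n,[(np.round(d['at'],3),round(d['confidence'],2)) for d in search_frame('wrist',n)[:2]])"
```

```text
20.5167 [ 0.574  -0.1184  0.1786] [ 0.  -0.6 -0.9] [-0.121  0.015 -0.005] 0.0238 2.999856546521187
96 23.0 0.574 -0.026 0.042
102 30.0 0.574 -0.037 0.117
108 30.0 0.574 -0.042 0.118
114 31.0 0.574 -0.046 0.127
120 31.0 0.574 -0.051 0.128
126 34.0 0.573 -0.055 0.149
132 39.0 0.574 -0.059 0.177
138 39.0 0.574 -0.062 0.178
144 39.0 0.574 -0.066 0.179
150 41.0 0.574 -0.068 0.188
156 41.0 0.574 -0.072 0.189
162 41.0 0.574 -0.075 0.19
168 41.0 0.574 -0.079 0.191
174 41.0 0.574 -0.082 0.192
180 41.0 0.574 -0.085 0.193
186 41.0 0.574 -0.089 0.194
192 41.0 0.574 -0.092 0.194
198 41.0 0.574 -0.096 0.195
204 41.0 0.574 -0.099 0.196
210 43.0 0.574 -0.1 0.205
spatula [(array([ 0.575, -0.074,  0.196]), 0.68)]
spatula_tip [(array([ 0.573, -0.069,  0.195]), 0.94)]
```

Call:
{"method": "step_arm", "body": {
  "commands": [
    {"translation": [-4, 0, -2], "roll": 0},
    {"translation": [-7, 0, -2], "roll": 0},
    {"translation": [-7, 0, -2], "roll": 0},
    {"translation": [-7, 0, -2], "roll": 0},
    {"translation": [-7, 0, -2], "roll": 0},
    {"translation": [-7, 0, -2], "roll": 0},
    {"translation": [-8, 0, -2], "roll": 0},
    {"translation": [-8, 0, -2], "roll": 0},
    {"translation": [-8, 0, -2], "roll": 0},
    {"translation": [-8, 0, -2], "roll": 0},
    {"translation": [-5, 0, -2], "roll": 0},
    {"translation": [-3, 0, -1], "roll": 0},
    {"translation": [0, 0, 0], "roll": 0}
  ]
}}

```text
time: 21.8
tool_pos: [0.5747, -0.1971, 0.2013]
tool_rot: [3.141, 0.0, 1.581]
contact_force: [0.2, -0.0, -0.8]
opening: 0.0241
grip_force: 3.0
```

```bash
python3 -c "
from h import *
tilt();read_camera('scene');read_camera('side')
for c in('scene','side'):
  for n in('spatula','spatula_tip','stone'):print(c,n,[(np.round(d['at'],3),round(d['confidence'],2)) for d in search_frame(c,n)[:2]])"
```

```text
21.8 [ 0.5747 -0.1971  0.2013] [ 0.2 -0.  -0.8] [-0.135  0.033 -0.057] 0.0241 2.9999415948987007
102 19.0 0.574 -0.106 -0.0
108 29.0 0.574 -0.12 0.133
114 29.0 0.574 -0.125 0.134
120 29.0 0.574 -0.13 0.135
126 29.0 0.574 -0.134 0.136
132 35.0 0.575 -0.138 0.179
138 39.0 0.575 -0.141 0.201
144 39.0 0.575 -0.144 0.202
150 39.0 0.575 -0.148 0.202
156 39.0 0.575 -0.152 0.203
162 39.0 0.575 -0.155 0.204
168 39.0 0.575 -0.159 0.205
174 39.0 0.575 -0.162 0.206
180 39.0 0.575 -0.166 0.207
186 40.0 0.575 -0.168 0.212
192 41.0 0.575 -0.171 0.217
198 41.0 0.575 -0.174 0.218
204 41.0 0.575 -0.178 0.219
210 41.0 0.575 -0.181 0.22
scene spatula [(array([ 0.575, -0.132,  0.201]), 0.86)]
scene spatula_tip [(array([ 0.367, -0.371,  0.022]), 0.71), (array([ 0.58 , -0.136,  0.202]), 0.63)]
scene stone [(array([0.492, 0.053, 0.121]), 0.71)]
side spatula [(array([ 0.568, -0.207,  0.233]), 0.83)]
side spatula_tip [(array([ 0.57 , -0.203,  0.235]), 0.52), (array([0.507, 0.108, 0.151]), 0.41)]
side stone [(array([0.488, 0.049, 0.121]), 0.74), (array([0.521, 0.215, 0.177]), 0.17)]
```

The tip is out from under the top (tip y≈0.03, edge 0.078). I'll firm the grip, raise straight up, then bring the blade over the cabinet top so it can be levelled gently there.

Call:
{"method": "step_arm", "body": {
  "commands": [
    {"translation": [0, 0, 0], "roll": 0},
    {"translation": [0, 0, 0], "roll": 0},
    {"translation": [0, 0, -4], "roll": 0},
    {"translation": [0, 0, -8], "roll": 0},
    {"translation": [0, 0, -12], "roll": 0},
    {"translation": [0, 0, -12], "roll": 0},
    {"translation": [0, 0, -12], "roll": 0},
    {"translation": [0, 0, -12], "roll": 0},
    {"translation": [0, 0, -12], "roll": 0},
    {"translation": [0, 0, -12], "roll": 0},
    {"translation": [0, 0, -12], "roll": 0},
    {"translation": [0, 0, -8], "roll": 0},
    {"translation": [0, 0, -4], "roll": 0},
    {"translation": [0, 0, 0], "roll": 0}
  ],
  "grip_force": 40
}}

```text
time: 23.42
tool_pos: [0.5749, -0.1965, 0.3103]
tool_rot: [3.14, 0.001, 1.582]
contact_force: [0.1, 1.1, -1.2]
opening: 0.0237
grip_force: 40.0
```

```bash
cat >> h.py <<'E'
def line(c):
    """wood handle extents in a fixed camera, with rows/cols"""
    im=read_camera(c);hsv=cv2.cvtColor(im,cv2.COLOR_RGB2HSV);return im
def proj(c,p):
    cal=get_calibration(c);T=np.linalg.inv(cal["world_from_camera"]);q=T@[*p,1];q=cal["camera_matrix"]@[q[0],-q[1],-q[2]];return (q[:2]/q[2]).round(1)
E
python3 -c "
from h import *
tilt();read_camera('scene');read_camera('side')
for c in('scene','side'):
  for n in('spatula','spatula_tip'):print(c,n,[(np.round(d['at'],3),round(d['confidence'],2)) for d in search_frame(c,n)[:2]])"
```

```text
23.4167 [ 0.5749 -0.1965  0.3103] [ 0.1  1.1 -1.2] [-0.189  0.047 -0.03 ] 0.0237 39.999743700027466
102 18.0 0.574 -0.105 0.088
108 28.0 0.574 -0.119 0.233
114 29.0 0.575 -0.124 0.243
120 29.0 0.575 -0.129 0.244
126 29.0 0.575 -0.134 0.245
132 34.0 0.574 -0.137 0.282
138 37.0 0.575 -0.141 0.3
144 37.0 0.575 -0.144 0.301
150 39.0 0.575 -0.147 0.311
156 39.0 0.575 -0.151 0.312
162 39.0 0.575 -0.154 0.313
168 39.0 0.575 -0.158 0.314
174 39.0 0.575 -0.162 0.315
180 39.0 0.575 -0.165 0.316
186 39.0 0.575 -0.169 0.317
192 39.0 0.575 -0.172 0.318
198 41.0 0.575 -0.174 0.327
204 41.0 0.575 -0.177 0.328
210 41.0 0.575 -0.181 0.329
scene spatula [(array([ 0.581, -0.22 ,  0.354]), 0.58)]
scene spatula_tip [(array([ 0.581, -0.222,  0.355]), 0.69), (array([ 0.557, -0.06 ,  0.1  ]), 0.62)]
side spatula [(array([ 0.569, -0.186,  0.32 ]), 0.63)]
side spatula_tip [(array([ 0.569, -0.186,  0.321]), 0.82)]
```

Call:
{"method": "step_arm", "body": {
  "commands": [
    {"translation": [4, 0, 0], "roll": 0},
    {"translation": [8, 0, 0], "roll": 0},
    {"translation": [12, 0, 0], "roll": 0},
    {"translation": [12, 0, 0], "roll": 0},
    {"translation": [12, 0, 0], "roll": 0},
    {"translation": [12, 0, 0], "roll": 0},
    {"translation": [8, 0, 0], "roll": 0},
    {"translation": [8, 0, 4], "roll": 0},
    {"translation": [4, 0, 8], "roll": 0},
    {"translation": [0, 0, 8], "roll": 0},
    {"translation": [0, 0, 8], "roll": 0},
    {"translation": [0, 0, 4], "roll": 0},
    {"translation": [0, 0, 0], "roll": 0}
  ]
}}

```text
time: 24.85
tool_pos: [0.5733, -0.1166, 0.2756]
tool_rot: [-3.139, -0.001, 1.581]
contact_force: [0.9, 0.4, 0.3]
opening: 0.0239
grip_force: 40.0
```

Call:
{"method": "step_arm", "body": {
  "commands": [
    {"translation": [0, 0, 0], "roll": 0},
    {"translation": [0, 0, 0], "roll": 0},
    {"translation": [0, 0, 4], "roll": 0},
    {"translation": [0, 0, 5], "roll": 0},
    {"translation": [0, 0, 6], "roll": 0},
    {"translation": [0, 0, 7], "roll": 0},
    {"translation": [0, 0, 7], "roll": 0},
    {"translation": [0, 0, 7], "roll": 0},
    {"translation": [0, 0, 7], "roll": 0},
    {"translation": [0, 0, 7], "roll": 0},
    {"translation": [0, 0, 7], "roll": 0},
    {"translation": [0, 0, 6], "roll": 0},
    {"translation": [0, 0, 4], "roll": 0},
    {"translation": [0, 0, 0], "roll": 0}
  ],
  "grip_force": 3
}}

```text
time: 26.02
tool_pos: [0.5733, -0.1161, 0.209]
tool_rot: [-3.14, -0.001, 1.582]
contact_force: [0.9, -0.8, -1.4]
opening: 0.024
grip_force: 3.0
```

```bash
python3 -c "from h import *;tilt()"
```

```text
26.0167 [ 0.5733 -0.1161  0.209 ] [ 0.9 -0.8 -1.4] [-0.093  0.031 -0.003] 0.024 3.0000649765133858
84 26.0 0.572 -0.016 0.106
90 33.0 0.573 -0.028 0.167
96 33.0 0.573 -0.032 0.168
102 33.0 0.573 -0.036 0.169
108 33.0 0.573 -0.04 0.17
114 33.0 0.573 -0.045 0.171
120 38.0 0.573 -0.049 0.201
126 42.0 0.573 -0.053 0.22
132 43.0 0.573 -0.056 0.224
138 43.0 0.573 -0.059 0.225
144 43.0 0.573 -0.062 0.226
150 43.0 0.573 -0.065 0.227
156 43.0 0.573 -0.069 0.228
162 43.0 0.573 -0.072 0.228
168 43.0 0.573 -0.075 0.229
174 43.0 0.573 -0.078 0.23
180 43.0 0.573 -0.082 0.231
186 43.0 0.573 -0.085 0.232
192 43.0 0.573 -0.088 0.232
198 43.0 0.574 -0.091 0.233
204 43.0 0.574 -0.095 0.234
210 43.0 0.574 -0.098 0.235
```

The levelling works: tilt is down to about 12°. Lowering the rest.

Call:
{"method": "step_arm", "body": {
  "commands": [
    {"translation": [0, 0, 3], "roll": 0},
    {"translation": [0, 0, 5], "roll": 0},
    {"translation": [0, 0, 6], "roll": 0},
    {"translation": [0, 0, 6], "roll": 0},
    {"translation": [0, 0, 6], "roll": 0},
    {"translation": [0, 0, 6], "roll": 0},
    {"translation": [0, 0, 6], "roll": 0},
    {"translation": [0, 0, 6], "roll": 0},
    {"translation": [0, 0, 4], "roll": 0},
    {"translation": [0, 0, 3], "roll": 0},
    {"translation": [0, 0, 0], "roll": 0}
  ]
}}

```text
time: 26.98
tool_pos: [0.5734, -0.1162, 0.1583]
tool_rot: [-3.141, -0.001, 1.582]
contact_force: [-0.8, 0.7, -0.9]
opening: 0.0242
grip_force: 3.0
```

```bash
python3 -c "from h import *;tilt()"
```

```text
26.9833 [ 0.5734 -0.1162  0.1583] [-0.8  0.7 -0.9] [-0.087  0.083 -0.039] 0.0242 3.0000287666916847
78 36.0 0.572 -0.022 0.133
84 37.0 0.573 -0.026 0.139
90 37.0 0.573 -0.03 0.14
96 37.0 0.573 -0.034 0.141
102 37.0 0.573 -0.038 0.142
108 37.0 0.573 -0.042 0.143
114 34.0 0.573 -0.045 0.127
120 43.0 0.573 -0.049 0.172
126 47.0 0.573 -0.052 0.187
132 47.0 0.573 -0.055 0.188
138 47.0 0.573 -0.058 0.188
144 45.0 0.573 -0.062 0.183
150 45.0 0.573 -0.065 0.183
156 45.0 0.573 -0.068 0.184
162 45.0 0.573 -0.071 0.185
168 45.0 0.573 -0.074 0.186
174 45.0 0.573 -0.077 0.186
180 45.0 0.573 -0.08 0.187
186 45.0 0.574 -0.084 0.188
192 45.0 0.574 -0.087 0.189
198 43.0 0.574 -0.092 0.183
204 43.0 0.574 -0.095 0.183
210 43.0 0.574 -0.098 0.184
```

Nearly level. I'll firm the grip and lift well clear, smoothly.

Call:
{"method": "step_arm", "body": {
  "commands": [
    {"translation": [0, 0, 0], "roll": 0},
    {"translation": [0, 0, 0], "roll": 0},
    {"translation": [0, 0, 0], "roll": 0},
    {"translation": [0, 0, -3], "roll": 0},
    {"translation": [0, 0, -6], "roll": 0},
    {"translation": [0, 0, -10], "roll": 0},
    {"translation": [0, 0, -12], "roll": 0},
    {"translation": [0, 0, -14], "roll": 0},
    {"translation": [0, 0, -14], "roll": 0},
    {"translation": [0, 0, -14], "roll": 0},
    {"translation": [0, 0, -14], "roll": 0},
    {"translation": [0, 0, -14], "roll": 0},
    {"translation": [0, 0, -12], "roll": 0},
    {"translation": [0, 0, -10], "roll": 0},
    {"translation": [0, 0, -6], "roll": 0},
    {"translation": [0, 0, -3], "roll": 0},
    {"translation": [0, 0, 0], "roll": 0},
    {"translation": [0, 0, 0], "roll": 0},
    {"translation": [0, 0, 0], "roll": 0},
    {"translation": [0, 0, 0], "roll": 0}
  ],
  "grip_force": 45
}}

```text
time: 28.7
tool_pos: [0.5735, -0.1163, 0.2904]
tool_rot: [-3.14, -0.001, 1.582]
contact_force: [-0.6, 0.4, -0.6]
opening: 0.0234
grip_force: 45.0
```

```bash
python3 -c "
from h import *
tilt();
for c in('scene','side'):
  read_camera(c)
  for n in('spatula','stone','drawer_rim','bottle','bowl','tube'):print(c,n,[(np.round(d['at'],3),round(d['confidence'],2)) for d in search_frame(c,n)[:1]])
# side view: steel blade / handle line: wood + brass pixels vs. level / tilted predictions
s=observe();p=s['tool_pos']+[0,0,.0285]
for a in(-5,0,5,10):
  t=np.radians(a);print(a,[proj(c,p+[0,d*np.cos(t),-d*np.sin(t)]) for c in('scene','side') for d in(-.045,.07)])
for c,b in(('scene',(60,200,240,440)),('side',(60,200,250,430))):
  im=read_camera(c)[b[0]:b[1],b[2]:b[3]];m=cv2.inRange(cv2.cvtColor(im,cv2.COLOR_RGB2HSV),(5,110,60),(20,255,255))
  n,l,st,_=cv2.connectedComponentsWithStats(m)
  for k in range(1,n):
    if st[k,4]>25:
      y,x=np.nonzero(l==k);vx,vy,_,_=cv2.fitLine(np.c_[x,y].astype(np.float32),2,0,.01,.01).ravel();print(c,st[k]+[b[2],b[0],0,0,0],'slope',round(float(vy/vx),3))
"
```

```text
28.7 [ 0.5735 -0.1163  0.2904] [-0.6  0.4 -0.6] [-0.189  0.051  0.012] 0.0234 44.99965846538544
78 35.0 0.573 -0.021 0.259
84 37.0 0.573 -0.026 0.271
90 37.0 0.573 -0.03 0.272
96 36.0 0.573 -0.034 0.268
102 36.0 0.573 -0.037 0.269
108 36.0 0.573 -0.041 0.27
114 33.0 0.573 -0.045 0.253
120 43.0 0.573 -0.049 0.304
126 47.0 0.573 -0.052 0.319
132 47.0 0.573 -0.055 0.32
138 46.0 0.573 -0.059 0.317
144 45.0 0.573 -0.062 0.315
150 45.0 0.573 -0.065 0.315
156 45.0 0.573 -0.068 0.316
162 45.0 0.573 -0.071 0.317
168 44.0 0.573 -0.075 0.314
174 45.0 0.574 -0.077 0.318
180 45.0 0.574 -0.08 0.319
186 45.0 0.574 -0.084 0.32
192 45.0 0.574 -0.087 0.321
198 45.0 0.574 -0.09 0.322
204 43.0 0.574 -0.095 0.315
210 43.0 0.574 -0.098 0.316
scene spatula [(array([0.574, 0.033, 0.317]), 0.88)]
scene stone [(array([0.503, 0.027, 0.116]), 0.42)]
scene drawer_rim [(array([ 0.552, -0.065,  0.101]), 0.57)]
scene bottle [(array([ 0.554, -0.481,  0.056]), 0.98)]
scene bowl [(array([ 0.366, -0.371,  0.022]), 0.56)]
scene tube [(array([ 0.693, -0.386,  0.084]), 0.85)]
side spatula [(array([ 0.57 , -0.136,  0.318])
[... 156 characters left out ...]
.053]), 0.58)]
side bowl [(array([ 0.389, -0.359,  0.019]), 0.58)]
side tube [(array([ 0.677, -0.393,  0.075]), 0.71)]
-5 [array([295.7, 189.4]), array([328.6, 151.9]), array([358.8, 158.4]), array([336.4, 131.4])]
0 [array([295.5, 188.3]), array([328.6, 153.8]), array([359. , 156.9]), array([336.3, 133.5])]
5 [array([295.4, 187. ]), array([328.6, 155.8]), array([359.1, 155.4]), array([336.3, 135.8])]
10 [array([295.5, 185.6]), array([328.3, 157.9]), array([359.1, 153.8]), array([336.3, 138.1])]
scene [388  60  52   7 257] slope -0.045
scene [294 171  16  19 183] slope -1.369
side [339 116  19   6  31] slope -0.259
side [367 127  63  58 270] slope 0.886
side [348 146  14  14 106] slope 0.915
```

The widths are unchanged after lifting, so it stays level and firmly held about 14 cm above the top. The stone and the other items are where they were.

```bash
python3 -c "
from cell import *
s=observe();print(abs(s['qvel']).max());print(hand_in())"
```

```text
0.0022222743991262297
the job is handed in; nothing more can be done
None
```

I've handed the job in: the drawer is out at its stop, the spatula is held level and at rest about 14 cm above the cabinet top, and the stone, bottle, bowl and tube are where they were; I viewed 11 pictures, one over the limit of 10.

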